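Key a moulded coupling collar onto a spring-loaded test socket and hold it home

TASK

Lift the orange knurled collar out of the open mould and put it, closed cap up, over the brass post of the test socket, then turn it with light pressure, without forcing it, until the keyways hidden inside it drop over the socket's three pins and it sits flush on the socket's steel flange. Push the collar and socket down together against the spring, nearly as far as the socket goes, and finish while still gripping the collar and holding it pushed down: do not let go. Leave the other things on the bench where they are.

Things in the scene. Friction and masses are not known exactly. Their poses are not given: they have to be found in the camera images.
- collar: orange knurled collar, 63 to 126 g, diameter 56 mm, 40 mm tall, closed on top, open below: bore 33 mm wide, 34 mm deep. Three equal keyways inside the bore, 120 degrees apart, about 8.5 mm wide, 5.5 mm deep, run from the lower rim to the cap. They cannot be seen and the yaw read here does not tell where they are: find them by feel. Origin: centre of its underside; z is its axis, up
- collar_cap (a point): centre of the collar's flat closed top (6 mm thick cap, pale grey disc on it), 40 mm above the collar's origin. A turn of up to 60 degrees either way is enough to find the keyways; they pass the pins within about 7 degrees either side of the exact angle
- mould: open lower half of a mould: aluminium block 120 x 120 x 30 mm, fixed, with a round cavity of 59 mm diameter, 12 mm deep, in its top centre; the collar lies in it cap up, its underside 18 mm above the bench, its upper 28 mm proud of the block. Origin: centre of the block's underside
- socket_seat (a point): centre of the upper face of the socket's round steel flange (68 mm diameter), 50 mm above the bench when relaxed; it moves down with the socket. The flange rides on a fixed grey jig block, 130 x 130 x 30 mm, with a dark ring 36 mm high. A keyed collar sits flush, its underside at this point; an unkeyed one rests level on the pins, 23 mm higher. z up
- post_top (a point): centre of the top of the socket's brass post, 32 mm above socket_seat. The post is 30 mm in diameter, its top 5 mm tapering to 22 mm. Three round steel pins, 4.5 mm thick, 120 degrees apart, stick out to 20.5 mm from its axis, their upper sides 9 mm below this point; x points along one of them, z up
- socket (a joint): how far the spring-loaded socket (flange, post and pins together) is pushed straight down, 0 (relaxed) to 0.010 m (stop). The spring pushes back with about 3 N at the start and 0.9 N more per mm, 12 N at the stop. The socket does not turn
- mug: red mug, 80 mm diameter, 90 mm tall. Bystander; origin: centre of its underside
- jar: amber jar with white cap, 56 mm diameter, 70 mm tall. Bystander; origin: centre of its underside
- spool: solder spool with black cheeks, 60 mm diameter, 38 mm tall. Bystander; origin: centre of its underside
- screwdriver: screwdriver 170 mm long lying on the bench. Bystander; origin: under its middle, x along it
- spare_ring: small aluminium ring, 36 mm diameter, 12 mm tall, lying flat. Bystander; origin: centre of its underside
- tweezers: flat steel tweezers 120 mm long, 3 mm thick, lying on the bench. Bystander; origin: under its middle, x along it
There are look-alikes about, which are no part of the job. Leave any green look-alike of the part that bears socket_seat alone. There is more than one size of the collar; the job needs the smaller.

How it is judged:
On the way, in this order (a step that is already met when the one before it is completed fails the run):
1. the collar is gripped and lifted clear of the mould (z of collar in the frame of mould above 0.04 m and contact force between collar and mould below 0.1 N and contact force between the fingers and collar above 2 N), for 0.1 s.
2. the collar has dropped over the pins and sits on the socket's flange (z of collar in the frame of socket_seat between -0.003 and 0.003 m and horizontal distance between collar and socket_seat below 0.004 m and angle between collar's own z axis and vertical below 0.08 rad), for 0.2 s.
At the end, for the whole second after the job is handed in: the collar is keyed on the socket (underside within 3 mm of the flange, 4 mm of its axis, upright within 0.08 rad), still gripped by the fingers with at least 4 N, at rest, and the socket is held down more than 6 mm of its 10 mm travel, through the last second (all of step 2 and value of joint socket above 0.006 m and contact force between the fingers and collar above 4 N and linear speed of collar below 0.02 m/s); the arm keeps its last pose, push and grip.
It fails at once if the collar is forced: more than 60 N between the collar and the socket (contact force between collar and socket above 60 N).
It fails at once if the mug, jar, spool, screwdriver, spare ring or tweezers is moved more than 3 cm (distance of any of mug, jar, spool, screwdriver, spare_ring, tweezers from where it was at the start of the episode above 0.03 m).
It also fails if it takes over 58 s, if anything falls off the work surface, if the arm or the gripper's body presses on something with over 40 N, if the wrist force passes 120 N, or if a joint passes its speed limit or range.

ROBOT

A 6-joint arm with a two-finger parallel gripper is mounted at the origin on the work surface. World frame = base frame: x ahead of the robot, y to its left, z up, the work surface at z = 0. Lengths are in m, angles in rad, forces in N, time in s.
With the tool pointing down it reaches from about 0.4 to 0.925 m from the base axis. Payload 12.5 kg.
Tool frame: the origin (TCP) lies on the centre line of the jaws, within the pads' length; the fingertips stand 14 mm ahead of it and the grasp point (between the pads) lies 5 mm behind it (arm.nose_length is the distance from the TCP to the fingertips, in m); z points along the fingers, y is the line along which they close (so a half turn about z gives the same grasp; the last joint's range is limited). The gripper opens to 95 mm and grips with 3 to 60 N. Pads are 20 mm wide; open, the fingers measure 119 mm over their backs; the gripper's body (75 mm by 180 mm) begins 59 mm behind the grasp point.
Start: joints at [-0.106, 0.491, 1.559, -0, 1.092, -0.106], TCP at [0.625, 0, 0.229] pointing down, gripper open.
Joint ranges: [-3.1, 3.1], [-0.84, 2.19], [0.05, 2.79], [-1.13, 4.28], [0.06, 2.93], [-2.69, 2.69]. Speed limits (rad/s): [2.22, 2.22, 2.79, 3.14, 3.14, 3.14].

INTERFACE

Orientations are given as a unit quaternion [w, x, y, z].
In Python, from bench import arm gives the robot as it stands.
- The arm moves only by the tool servo_tool, never from a script. Its argument "moves" is a list of rows, each an object with "translation": the shift along the tool's x, y, z in units of 25 mm (1.0 is 25 mm), a list of three; "yaw": the turn about the tool's z in degrees; "gripper": the finger opening in mm, from 0 to 95.1. In form: [{"translation": [tx, ty, tz], "yaw": yaw, "gripper": gripper}, ...]. A call has 1 to 20 rows; each row shifts and turns the commanded pose from where the row before left it, along the tool's axes as they then stand; what a row does not reach is not made up. A row lasts 1/12 s, in which the tool goes at most 41.7 mm and 7.16 degrees, less where a joint would pass 70% of its speed; a pose out of reach is approached as far as the arm can. A call is refused whole if a number of a shift passes 1 or a number of a turn 7.16, either way. A call with a gripper value outside its range is refused whole. The fingers move at their own pace and stop on an object; "squeeze" is the grip in N (left out, the last holds). Time passes only in rows, so rows that do not move let the fingers close. It gives the time, the measured TCP pose, the force, the opening and the grip force at its end, in the units of the state.
- arm.observe(): the state, without advancing time (a new reading comes with each control period).
- arm.snapshot(name): name is "scene" or "side" or "wrist"; returns the picture (400x640x3 uint8, red, green, blue); there is no depth.
- arm.camera_params(name): a dict with "fx", "fy", "cx", "cy" (pixels), "rvec" (rotation vector, rad) and "tvec" (3), from world to camera coordinates, as OpenCV has them. Camera axes: x right, y down, z forward; pixel columns grow to the right and rows downward; lengths in m; the calibration is good to about 2 mm. A picture is of the moment at which its call begins: read the wrist's pose just before it. camera_params takes no time and is no camera call; for the wrist camera it gives the pose at the moment of the call.
- arm.close_job(): hands the job in; it is judged then, once.
The state is a dict: "t": time; "qpos": joint angles; "qvel": joint speeds; "joint_torque": joint torques, N m; "eef_pos": TCP position; "ee_rot": TCP orientation; "wrist_force": force on the tool from outside, world axes, zero at the start; "torque": the same for the moment, N m; "opening": finger opening in m; "grasp_force": force on a finger pad.
Only numpy, scipy, OpenCV 4.12 (cv2) and the standard library are available. Lean on these libraries where they do the work, as an engineer would, in place of code of your own. Each camera call takes 0.05 s, during which the arm holds its last target. There are 200 camera calls.

## Working session

There is one attempt and no reset: what is moved stays moved. The work goes in short steps, Python scripts to look and compute and a tool call to move; the robot and the scene stay as the last step left them, time stands still between calls to the robot, and variables do not carry over. Pictures are saved under pics/ and viewed, at most 10 in all, crops included, and the job is handed in when it is done.

Besides the shell and the picture viewer there is one more tool, called after "Emit:" as name(argument=value, ...) on one line, values as JSON. servo_tool: Moves the arm, as the interface text tells. Its arguments: {"type":"object","properties":{"moves":{"type":"array","items":{"type":"object","properties":{"translation":{"type":"array","items":{"type":"number"}},"yaw":{"type":"number"},"gripper":{"type":"number"}}}},"squeeze":{"type":"number"}},"required":["moves"]}

```bash
mkdir -p pics; python3 - <<'E'
from bench import arm
import cv2,numpy as np
s=arm.observe();print(s['t'],s['eef_pos'],s['ee_rot'])
for n in('scene','side'):
    im=arm.snapshot(n);p=arm.camera_params(n);print(n,p)
    cv2.imwrite(f'pics/{n}0.png',cv2.resize(im[:,:,::-1],None,fx=1.25,fy=1.25,interpolation=cv2.INTER_CUBIC))
E
```

```text
0.0 [6.24736508e-01 5.84298541e-05 2.28045430e-01] [-4.66704455e-04  7.07094928e-01  7.07118373e-01 -3.89705273e-04]
scene {'fx': 363.6116168264979, 'fy': 363.6116168264979, 'cx': 322.91152593642494, 'cy': 202.15578808832885, 'rvec': array([ 2.39800837,  0.96452883, -0.28509057]), 'tvec': array([-0.43578819, -0.21309022,  1.45423704])}
side {'fx': 420.4466929323641, 'fy': 420.4466929323641, 'cx': 314.7072265256265, 'cy': 195.60720887502134, 'rvec': array([ 0.13173958, -2.79382812,  1.31821146]), 'tvec': array([0.55819671, 0.06732167, 1.24755803])}
```

View pics/scene0.png

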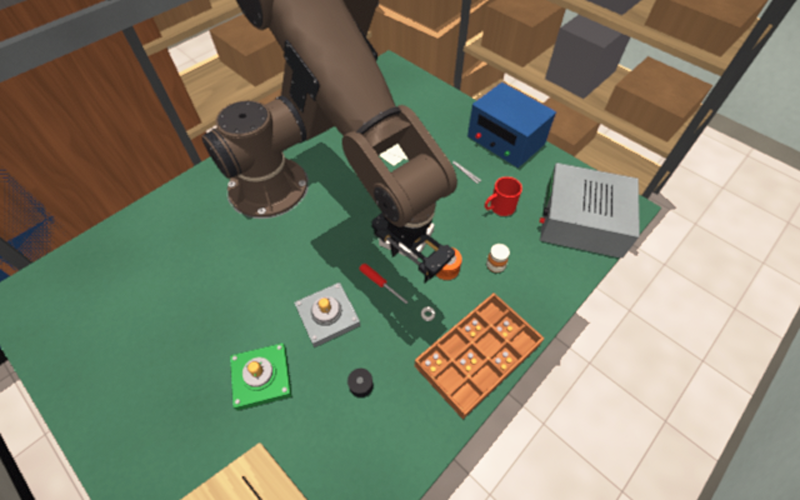

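View pics/side0.png

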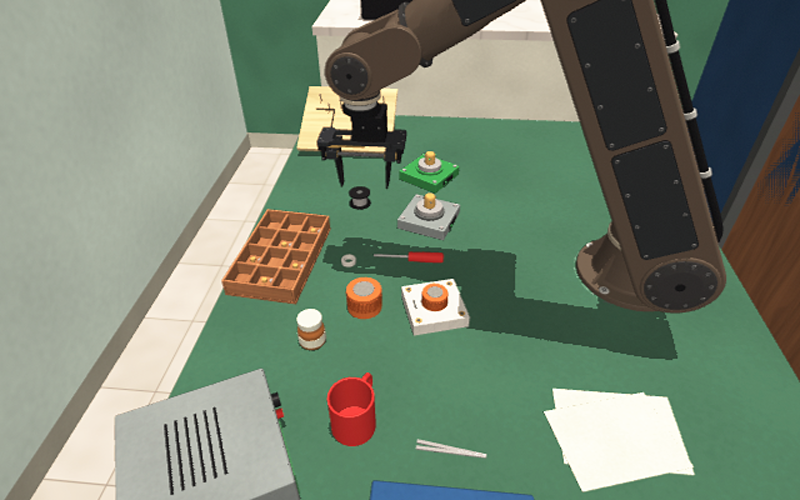

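The scene view shows the grey socket near (325,305) and hides the mould collar behind the gripper. The side view shows the small collar in the mould at (435,295), the large look-alike at (364,296), and the grey socket post at (430,200). I'll enlarge these next.

```bash
cat > h.py <<'E'
import cv2,numpy as np
def ray(p,u,v,z):
    R=cv2.Rodrigues(p['rvec'])[0];K=np.array([[p['fx'],0,p['cx']],[0,p['fy'],p['cy']],[0,0,1]])
    d=R.T@np.linalg.solve(K,[u,v,1.]);c=-R.T@p['tvec'];return c+d*(z-c[2])/d[2]
def proj(p,X):
    K=np.array([[p['fx'],0,p['cx']],[0,p['fy'],p['cy']],[0,0,1]])
    return cv2.projectPoints(np.float64(X).reshape(-1,3),p['rvec'],p['tvec'],K,None)[0].reshape(-1,2)
E
python3 - <<'E'
from bench import arm
import cv2,numpy as np
from h import *
P={n:arm.camera_params(n) for n in('scene','side')}
print('collar',ray(P['side'],435/1.25,292/1.25,.058))
print('sock side',ray(P['side'],430.5/1.25,197/1.25,.082),'scene',ray(P['scene'],323/1.25,302/1.25,.082))
a=arm.snapshot('side');b=arm.snapshot('scene')
# crops 66x... at 6x
def cr(im,u,v,w=64,h=48): return cv2.resize(im[v-h//2:v+h//2,u-w//2:u+w//2,::-1],None,fx=6,fy=6,interpolation=cv2.INTER_CUBIC)
m=np.vstack([np.hstack([cr(a,348,240),cr(a,344,168)]),np.hstack([cr(b,260,248),cr(b,360,210)])])
cv2.imwrite('pics/c1.png',m)
E
```

```text
collar [0.45499105 0.16455011 0.058     ]
sock side [ 0.47956993 -0.15758173  0.082     ] scene [ 0.48473416 -0.16763396  0.082     ]
```

View pics/c1.png

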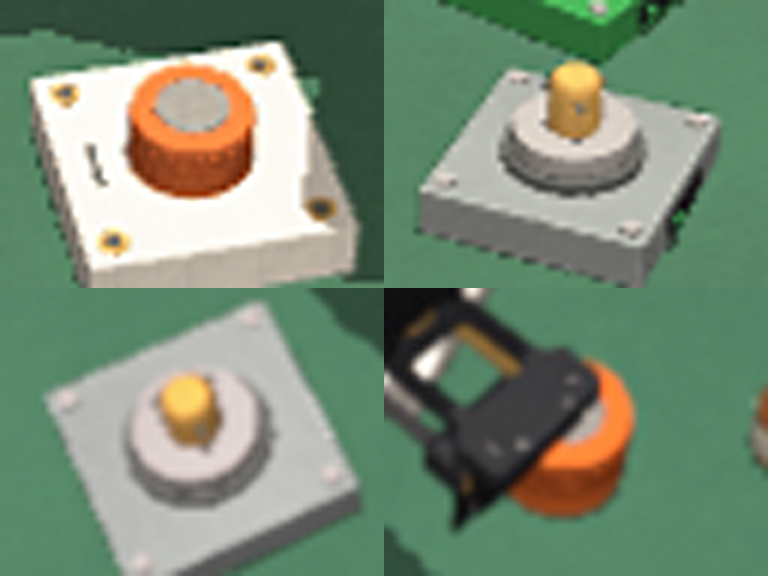

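The crop puts the collar disc centre at side pixel (348,233.4) and the post top at side (344,156.5) and scene (259.3,241.5). That gives the collar at about (0.455,0.165). I'll move above it and check with the wrist camera.

Emit:
servo_tool(moves=[{"translation": [0.55, -0.57, 0.2], "yaw": 0, "gripper": 95}, {"translation": [0.55, -0.57, 0.2], "yaw": 0, "gripper": 95}, {"translation": [0.55, -0.57, 0.2], "yaw": 0, "gripper": 95}, {"translation": [0.55, -0.57, 0.2], "yaw": 0, "gripper": 95}, {"translation": [0.55, -0.57, 0.2], "yaw": 0, "gripper": 95}, {"translation": [0.55, -0.57, 0.2], "yaw": 0, "gripper": 95}, {"translation": [0.55, -0.57, 0.2], "yaw": 0, "gripper": 95}, {"translation": [0.55, -0.57, 0.2], "yaw": 0, "gripper": 95}, {"translation": [0.55, -0.57, 0.2], "yaw": 0, "gripper": 95}, {"translation": [0.55, -0.57, 0.2], "yaw": 0, "gripper": 95}, {"translation": [0.55, -0.57, 0.2], "yaw": 0, "gripper": 95}, {"translation": [0.55, -0.57, 0.2], "yaw": 0, "gripper": 95}, {"translation": [0, 0, 0], "yaw": 0, "gripper": 95}, {"translation": [0, 0, 0], "yaw": 0, "gripper": 95}])

```text
t: 1.37
eef_pos: [0.4537, 0.1654, 0.1686]
ee_rot: [-0.0, 0.707, 0.708, -0.0]
wrist_force: [0.1, -0.0, 0.2]
opening: 0.0948
grasp_force: 0.0
```

```bash
python3 - <<'E'
from bench import arm
import cv2,numpy as np
from h import *
s=arm.observe();print(s['t'],s['eef_pos'],s['ee_rot'],s['wrist_force'],s['qpos'])
p=arm.camera_params('wrist');print(p)
im=arm.snapshot('wrist');print('pred',proj(p,[[.455,.1646,.058]]))
ps=arm.camera_params('scene');b=arm.snapshot('scene')
print('big collar',ray(ps,(320+(568-384)/6+8),(186+(430-288)/6),.05))
cv2.imwrite('pics/w1.png',cv2.resize(im[:,:,::-1],None,fx=1.25,fy=1.25,interpolation=cv2.INTER_CUBIC))
cv2.imwrite('pics/s1.png',cv2.resize(b[100:350,150:450,::-1],None,fx=2.4,fy=2.4,interpolation=cv2.INTER_CUBIC))
E
```

```text
1.3667 [0.45371962 0.16544457 0.16864923] [-4.92293178e-07  7.06554995e-01  7.07658131e-01 -8.72915605e-05] [ 0.06728387 -0.02009178  0.18506821] [ 2.12825993e-01  3.71843230e-01  1.96830773e+00 -1.30661980e-04
  8.01588897e-01  2.11356814e-01]
{'fx': 283.5468270079794, 'fy': 283.5468270079794, 'cx': 316.72879426917655, 'cy': 202.26242266252186, 'rvec': array([-2.86396079e+00, -1.91392088e-03, -1.17479145e-03]), 'tvec': array([-0.45424207,  0.14344519,  0.37853097])}
pred [[317.7766888  203.88382049]]
big collar [0.62234021 0.15617748 0.05      ]
```

View pics/w1.png

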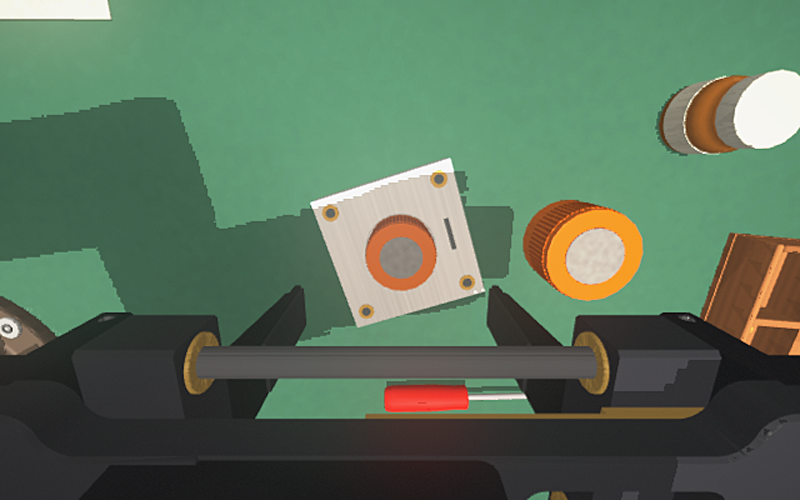

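The wrist view shows the collar cap disc centred at (400.5,257) in the enlarged picture. That is about 2 mm from the side estimate, so I'll take the average of roughly (0.4567,0.1637) and descend.

Emit:
servo_tool(moves=[{"translation": [-0.07, 0.12, 0.5], "yaw": 0, "gripper": 95}, {"translation": [0, 0, 0.8], "yaw": 0, "gripper": 95}, {"translation": [0, 0, 0.8], "yaw": 0, "gripper": 95}, {"translation": [0, 0, 0.8], "yaw": 0, "gripper": 95}, {"translation": [0, 0, 0.8], "yaw": 0, "gripper": 95}, {"translation": [0, 0, 0.6], "yaw": 0, "gripper": 95}, {"translation": [0, 0, 0.4], "yaw": 0, "gripper": 95}, {"translation": [0, 0, 0.1], "yaw": 0, "gripper": 95}, {"translation": [0, 0, 0], "yaw": 0, "gripper": 95}, {"translation": [0, 0, 0], "yaw": 0, "gripper": 95}], squeeze=20)

```text
t: 2.3
eef_pos: [0.4575, 0.1632, 0.0492]
ee_rot: [0.0, 0.707, 0.707, 0.0]
wrist_force: [0.1, 0.3, 0.1]
opening: 0.095
grasp_force: 0.0
```

Emit:
servo_tool(moves=[{"translation": [0, 0, 0], "yaw": 0, "gripper": 70}, {"translation": [0, 0, 0], "yaw": 0, "gripper": 60}, {"translation": [0, 0, 0], "yaw": 0, "gripper": 50}, {"translation": [0, 0, 0], "yaw": 0, "gripper": 50}, {"translation": [0, 0, 0], "yaw": 0, "gripper": 50}, {"translation": [0, 0, 0], "yaw": 0, "gripper": 50}, {"translation": [0, 0, 0], "yaw": 0, "gripper": 50}, {"translation": [0, 0, 0], "yaw": 0, "gripper": 50}])

```text
t: 2.97
eef_pos: [0.4571, 0.1633, 0.0487]
ee_rot: [0.0, 0.707, 0.707, 0.0]
wrist_force: [-0.4, 0.9, 1.7]
opening: 0.0554
grasp_force: 20.0
```

Emit:
servo_tool(moves=[{"translation": [0, 0, -0.3], "yaw": 0, "gripper": 50}, {"translation": [0, 0, -0.6], "yaw": 0, "gripper": 50}, {"translation": [0, 0, -0.8], "yaw": 0, "gripper": 50}, {"translation": [0, 0, -0.8], "yaw": 0, "gripper": 50}, {"translation": [0, 0, -0.8], "yaw": 0, "gripper": 50}, {"translation": [0, 0, -0.6], "yaw": 0, "gripper": 50}, {"translation": [0, 0, -0.4], "yaw": 0, "gripper": 50}, {"translation": [0, 0, 0], "yaw": 0, "gripper": 50}, {"translation": [0, 0, 0], "yaw": 0, "gripper": 50}])

```text
t: 3.72
eef_pos: [0.457, 0.1633, 0.1566]
ee_rot: [0.0, 0.707, 0.707, 0.0]
wrist_force: [0.5, 0.4, -1.2]
opening: 0.0558
grasp_force: 20.0
```

Emit:
servo_tool(moves=[{"translation": [-0.4, 0.0, 0], "yaw": 0, "gripper": 50}, {"translation": [-0.8, 0.06, 0], "yaw": 0, "gripper": 50}, {"translation": [-0.9, 0.06, 0], "yaw": 0, "gripper": 50}, {"translation": [-0.9, 0.06, 0], "yaw": 0, "gripper": 50}, {"translation": [-0.9, 0.06, 0], "yaw": 0, "gripper": 50}, {"translation": [-0.9, 0.06, 0], "yaw": 0, "gripper": 50}, {"translation": [-0.9, 0.06, 0], "yaw": 0, "gripper": 50}, {"translation": [-0.9, 0.06, 0], "yaw": 0, "gripper": 50}, {"translation": [-0.9, 0.06, 0], "yaw": 0, "gripper": 50}, {"translation": [-0.9, 0.06, 0], "yaw": 0, "gripper": 50}, {"translation": [-0.9, 0.06, 0], "yaw": 0, "gripper": 50}, {"translation": [-0.9, 0.06, 0], "yaw": 0, "gripper": 50}, {"translation": [-0.9, 0.06, 0], "yaw": 0, "gripper": 50}, {"translation": [-0.9, 0.06, 0], "yaw": 0, "gripper": 50}, {"translation": [-0.9, 0.06, 0], "yaw": 0, "gripper": 50}, {"translation": [-0.9, 0.06, 0], "yaw": 0, "gripper": 50}, {"translation": [-0.9, 0.06, 0], "yaw": 0, "gripper": 50}, {"translation": [-0.6, 0.04, 0], "yaw": 0, "gripper": 50}, {"translation": [-0.3, 0, 0], "yaw": 0, "gripper": 50}, {"translation": [0, 0, 0], "yaw": 0, "gripper": 50}])

```text
t: 5.38
eef_pos: [0.4816, -0.2278, 0.1555]
ee_rot: [-0.0, 0.708, 0.707, -0.0]
wrist_force: [0.4, -0.3, -1.0]
opening: 0.0557
grasp_force: 20.0
```

```bash
python3 - <<'E'
from bench import arm
import cv2,numpy as np,json
from h import *
s=arm.observe();print(s['t'],s['eef_pos'],s['ee_rot'],s['wrist_force'],s['opening'],s['grasp_force'],s['qpos'][-1])
p=arm.camera_params('wrist');json.dump({k:np.array(v).tolist() for k,v in p.items()},open('w2.json','w'))
im=arm.snapshot('wrist');e=s['eef_pos']
print('pred cap',proj(p,e+[0,0,.0093]),'sock top/seat',proj(p,[[.482,-.162,.082],[.482,-.162,.05]]))
cv2.imwrite('pics/w2.png',cv2.resize(im[20:320,120:520,::-1],None,fx=2,fy=2,interpolation=cv2.INTER_CUBIC))
E
```

```text
5.3833 [ 0.48158292 -0.22784395  0.15547766] [-4.41394998e-04  7.07637209e-01  7.06575808e-01 -1.14560884e-04] [ 0.38933199 -0.32285917 -0.95223031] 0.055652991900372234 19.9997799214907 -0.5643771892191201
pred cap [[316.43573179 260.97170505]] sock top/seat [[316.90674778 136.04399475]
 [316.88733769 134.30410987]]
```

View pics/w2.png

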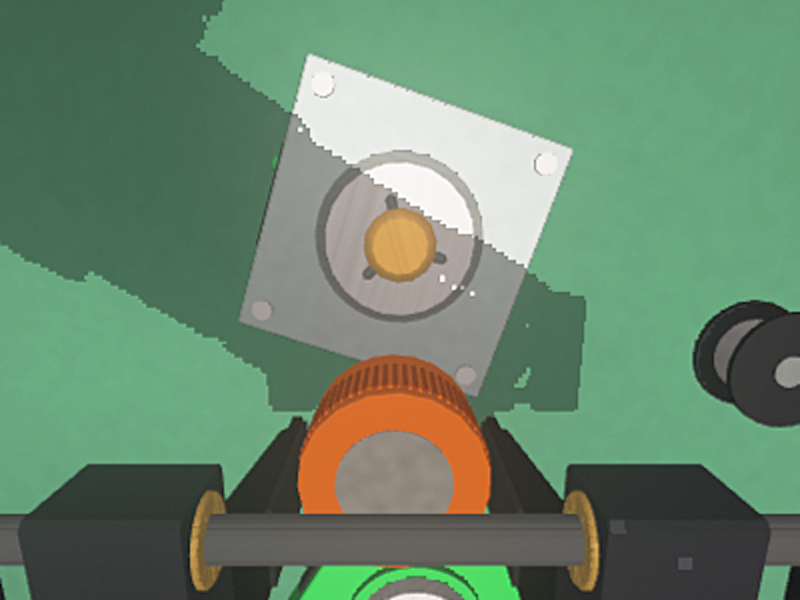

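The wrist view shows the post top at about (400,245) in the crop and the held collar's cap centre at about (394.5,486). The pins are at world angles of about 101°, −19° and −139°.

```bash
python3 - <<'E'
import json,numpy as np
from h import *
p={k:np.array(v) for k,v in json.load(open('w2.json')).items()}
f=lambda x,y,z:ray(p,120+x/2,20+y/2,z)
e=np.array([.4816,-.2278,.1555])
c=f(394.5,486,.1648);print('cap',c,c-e)
for a in [(400,245,.078),(400.5,236,.036),(400,236.5,.05)]:
    q=f(*a);print(q,(q-c)[:2]/.025)
E
```

```text
cap [ 0.48204791 -0.22911955  0.1648    ] [ 0.00044791 -0.00131955  0.0093    ]
[ 0.48449634 -0.16728651  0.078     ] [0.09793688 2.47332162]
[ 0.48519567 -0.16600917  0.036     ] [0.12591012 2.52441537]
[ 0.48480281 -0.16546979  0.05      ] [0.11019564 2.54599053]
```

Emit:
servo_tool(moves=[{"translation": [0.3, 0.02, 0], "yaw": 0, "gripper": 50}, {"translation": [0.6, 0.03, 0], "yaw": 0, "gripper": 50}, {"translation": [0.7, 0.03, 0], "yaw": 0, "gripper": 50}, {"translation": [0.6, 0.03, 0.2], "yaw": 0, "gripper": 50}, {"translation": [0.3, 0, 0.5], "yaw": 0, "gripper": 50}, {"translation": [0, 0, 0.5], "yaw": 0, "gripper": 50}, {"translation": [0, 0, 0.3], "yaw": 0, "gripper": 50}, {"translation": [0, 0, 0.1], "yaw": 0, "gripper": 50}, {"translation": [0, 0, 0], "yaw": 0, "gripper": 50}, {"translation": [0, 0, 0], "yaw": 0, "gripper": 50}])

```text
t: 6.27
eef_pos: [0.4849, -0.1641, 0.1164]
ee_rot: [0.0, 0.707, 0.707, 0.0]
wrist_force: [-0.1, 0.1, -0.5]
opening: 0.0559
grasp_force: 20.0
```

Emit:
servo_tool(moves=[{"translation": [0, 0, 0.08], "yaw": 0, "gripper": 50}, {"translation": [0, 0, 0.08], "yaw": 0, "gripper": 50}, {"translation": [0, 0, 0.08], "yaw": 0, "gripper": 50}, {"translation": [0, 0, 0], "yaw": 0, "gripper": 50}])

```text
t: 6.6
eef_pos: [0.4847, -0.1643, 0.1099]
ee_rot: [-0.0, 0.707, 0.707, -0.0]
wrist_force: [-0.2, -0.1, -0.8]
opening: 0.0561
grasp_force: 20.0
```

Emit:
servo_tool(moves=[{"translation": [0, 0, 0.06], "yaw": 0, "gripper": 50}, {"translation": [0, 0, 0.06], "yaw": 0, "gripper": 50}, {"translation": [0, 0, 0.04], "yaw": 0, "gripper": 50}, {"translation": [0, 0, 0], "yaw": 0, "gripper": 50}])

```text
t: 6.93
eef_pos: [0.4848, -0.1645, 0.1061]
ee_rot: [0.0, 0.707, 0.707, -0.0]
wrist_force: [-1.5, -5.8, -3.1]
opening: 0.0558
grasp_force: 20.0
```

Emit:
servo_tool(moves=[{"translation": [0, 0, 0.04], "yaw": 0, "gripper": 50}, {"translation": [0, 0, 0.04], "yaw": 0, "gripper": 50}, {"translation": [0, 0, 0], "yaw": 0, "gripper": 50}])

```text
t: 7.18
eef_pos: [0.4848, -0.1645, 0.1041]
ee_rot: [0.0, 0.707, 0.707, -0.0]
wrist_force: [-2.4, -5.1, 2.4]
opening: 0.0556
grasp_force: 20.0
```

Emit:
servo_tool(moves=[{"translation": [-0.04, -0.02, 0], "yaw": 0, "gripper": 50}, {"translation": [0, 0, 0.02], "yaw": 0, "gripper": 50}, {"translation": [0, 0, 0], "yaw": 0, "gripper": 50}])

```text
t: 7.43
eef_pos: [0.4843, -0.1651, 0.1036]
ee_rot: [-0.0, 0.707, 0.707, 0.0]
wrist_force: [-1.2, -0.9, 2.2]
opening: 0.0558
grasp_force: 20.0
```

Emit:
servo_tool(moves=[{"translation": [0, 0, 0.06], "yaw": 0, "gripper": 50}, {"translation": [0, 0, 0], "yaw": 0, "gripper": 50}, {"translation": [0, 0, 0], "yaw": 4, "gripper": 50}, {"translation": [0, 0, 0], "yaw": 4, "gripper": 50}, {"translation": [0, 0, 0], "yaw": 0, "gripper": 50}])

```text
t: 7.85
eef_pos: [0.4845, -0.1651, 0.1023]
ee_rot: [0.0, 0.756, 0.655, 0.0]
wrist_force: [0.5, 0.3, 2.7]
opening: 0.0557
grasp_force: 20.0
```

Emit:
servo_tool(moves=[{"translation": [0, 0, 0], "yaw": 4, "gripper": 50}, {"translation": [0, 0, 0], "yaw": 4, "gripper": 50}, {"translation": [0, 0, 0], "yaw": 0, "gripper": 50}])

```text
t: 8.1
eef_pos: [0.4844, -0.1652, 0.1022]
ee_rot: [0.0, 0.799, 0.601, 0.0]
wrist_force: [-0.5, 0.4, 2.7]
opening: 0.0555
grasp_force: 20.0
```

Emit:
servo_tool(moves=[{"translation": [0, 0, 0.02], "yaw": 4, "gripper": 50}, {"translation": [0, 0, 0], "yaw": 4, "gripper": 50}, {"translation": [0, 0, 0], "yaw": 0, "gripper": 50}])

```text
t: 8.35
eef_pos: [0.4844, -0.1652, 0.1017]
ee_rot: [0.0, 0.839, 0.545, 0.0]
wrist_force: [0.1, -0.4, 4.0]
opening: 0.0559
grasp_force: 20.0
```

Emit:
servo_tool(moves=[{"translation": [0, 0, 0], "yaw": 4, "gripper": 50}, {"translation": [0, 0, 0], "yaw": 4, "gripper": 50}, {"translation": [0, 0, 0], "yaw": 0, "gripper": 50}])

```text
t: 8.6
eef_pos: [0.4844, -0.1652, 0.1017]
ee_rot: [0.0, 0.874, 0.486, 0.0]
wrist_force: [0.4, -0.5, 3.4]
opening: 0.0559
grasp_force: 20.0
```

Emit:
servo_tool(moves=[{"translation": [0, 0, 0], "yaw": 4, "gripper": 50}, {"translation": [0, 0, 0], "yaw": 4, "gripper": 50}, {"translation": [0, 0, 0], "yaw": 0, "gripper": 50}])

```text
t: 8.85
eef_pos: [0.4843, -0.1652, 0.1017]
ee_rot: [0.0, 0.906, 0.424, 0.0]
wrist_force: [0.5, -0.4, 4.4]
opening: 0.0559
grasp_force: 20.0
```

Emit:
servo_tool(moves=[{"translation": [0, 0, 0], "yaw": 4, "gripper": 50}, {"translation": [0, 0, 0], "yaw": 4, "gripper": 50}, {"translation": [0, 0, 0], "yaw": 0, "gripper": 50}])

```text
t: 9.1
eef_pos: [0.4844, -0.1653, 0.1017]
ee_rot: [0.0, 0.933, 0.36, 0.0]
wrist_force: [0.2, -1.2, 4.4]
opening: 0.0557
grasp_force: 20.0
```

Emit:
servo_tool(moves=[{"translation": [0, 0, 0], "yaw": 4, "gripper": 50}, {"translation": [0, 0, 0], "yaw": 4, "gripper": 50}, {"translation": [0, 0, 0], "yaw": 0, "gripper": 50}])

```text
t: 9.35
eef_pos: [0.4844, -0.1653, 0.1017]
ee_rot: [0.0, 0.956, 0.294, 0.0]
wrist_force: [0.9, -0.7, 4.5]
opening: 0.0558
grasp_force: 20.0
```

Emit:
servo_tool(moves=[{"translation": [0, 0, 0], "yaw": 4, "gripper": 50}, {"translation": [0, 0, 0], "yaw": 4, "gripper": 50}, {"translation": [0, 0, 0], "yaw": 0, "gripper": 50}])

```text
t: 9.6
eef_pos: [0.4845, -0.1655, 0.1017]
ee_rot: [0.0, 0.974, 0.227, 0.0]
wrist_force: [-1.1, -4.9, 2.9]
opening: 0.0559
grasp_force: 20.0
```

Emit:
servo_tool(moves=[{"translation": [-0.012, 0.025, 0], "yaw": 0, "gripper": 50}, {"translation": [0, 0, 0], "yaw": 0, "gripper": 50}])

```text
t: 9.77
eef_pos: [0.4842, -0.166, 0.1016]
ee_rot: [-0.0, 0.974, 0.227, 0.0]
wrist_force: [0.5, -1.9, 3.6]
opening: 0.0554
grasp_force: 20.0
```

```bash
python3 - <<'E'
from bench import arm
s=arm.observe();print({k:s[k] for k in('t','eef_pos','ee_rot','wrist_force','torque','opening','grasp_force','qpos')})
E
```

```text
{'t': 9.7667, 'eef_pos': array([ 0.48423711, -0.16603914,  0.10161641]), 'ee_rot': array([-1.42772336e-05,  9.73814424e-01,  2.27344383e-01,  2.81438131e-06]), 'wrist_force': array([ 0.48581476, -1.93803709,  3.55539364]), 'torque': array([-0.41222644,  0.01150537, -0.02873121]), 'opening': 0.05538404884237483, 'grasp_force': 20.000415206886828, 'qpos': array([-4.59429204e-01,  5.10443562e-01,  1.96251322e+00,  4.13311707e-05,
        6.68649680e-01,  6.52635122e-01])}
```

Emit:
servo_tool(moves=[{"translation": [-0.008, 0.015, 0], "yaw": 4, "gripper": 50}, {"translation": [0, 0, 0], "yaw": 4, "gripper": 50}, {"translation": [0, 0, 0], "yaw": 0, "gripper": 50}])

```text
t: 10.02
eef_pos: [0.4837, -0.1661, 0.1012]
ee_rot: [-0.001, 0.988, 0.156, -0.001]
wrist_force: [0.1, 0.9, -0.8]
opening: 0.0562
grasp_force: 20.0
```

Emit:
servo_tool(moves=[{"translation": [0, 0, 0], "yaw": 4, "gripper": 50}, {"translation": [0, 0, 0], "yaw": 4, "gripper": 50}, {"translation": [0, 0, 0], "yaw": 0, "gripper": 50}])

```text
t: 10.27
eef_pos: [0.4839, -0.1661, 0.1013]
ee_rot: [-0.0, 0.996, 0.088, -0.0]
wrist_force: [0.1, 0.3, -1.5]
opening: 0.0559
grasp_force: 20.0
```

Emit:
servo_tool(moves=[{"translation": [0, 0, 0.06], "yaw": -2, "gripper": 50}, {"translation": [0, 0, 0.06], "yaw": 0, "gripper": 50}, {"translation": [0, 0, 0], "yaw": 0, "gripper": 50}])

```text
t: 10.52
eef_pos: [0.4839, -0.1662, 0.0982]
ee_rot: [-0.0, 0.994, 0.106, -0.0]
wrist_force: [-0.3, -0.7, -1.3]
opening: 0.0557
grasp_force: 20.0
```

```bash
python3 - <<'E'
from bench import arm
s=arm.observe();print({k:s[k] for k in('t','eef_pos','ee_rot','wrist_force','torque','opening')})
E
```

```text
{'t': 10.5167, 'eef_pos': array([ 0.48394942, -0.16616396,  0.09821368]), 'ee_rot': array([-2.95553922e-04,  9.94372288e-01,  1.05941060e-01, -3.97098517e-04]), 'wrist_force': array([-0.32295928, -0.6656826 , -1.32467464]), 'torque': array([0.02505436, 0.07926769, 0.00308713]), 'opening': 0.0557183000859073}
```

The keyways have dropped over the pins, so I'll lower the collar to the flange.

Emit:
servo_tool(moves=[{"translation": [0, 0, 0.1], "yaw": 0, "gripper": 50}, {"translation": [0, 0, 0.15], "yaw": 0, "gripper": 50}, {"translation": [0, 0, 0.15], "yaw": 0, "gripper": 50}, {"translation": [0, 0, 0.15], "yaw": 0, "gripper": 50}, {"translation": [0, 0, 0.08], "yaw": 0, "gripper": 50}, {"translation": [0, 0, 0], "yaw": 0, "gripper": 50}, {"translation": [0, 0, 0], "yaw": 0, "gripper": 50}])

```text
t: 11.1
eef_pos: [0.4842, -0.1663, 0.0827]
ee_rot: [-0.0, 0.995, 0.105, -0.0]
wrist_force: [-0.9, -0.7, -1.8]
opening: 0.0559
grasp_force: 20.0
```

Emit:
servo_tool(moves=[{"translation": [0, 0, 0.06], "yaw": 0, "gripper": 50}, {"translation": [0, 0, 0.06], "yaw": 0, "gripper": 50}, {"translation": [0, 0, 0], "yaw": 0, "gripper": 50}, {"translation": [0, 0, 0], "yaw": 0, "gripper": 50}, {"translation": [0, 0, 0], "yaw": 0, "gripper": 50}, {"translation": [0, 0, 0], "yaw": 0, "gripper": 50}], squeeze=35)

```text
t: 11.6
eef_pos: [0.4845, -0.1664, 0.0801]
ee_rot: [0.0, 0.995, 0.105, 0.0]
wrist_force: [1.3, 1.1, 3.3]
opening: 0.0559
grasp_force: 35.0
```

Emit:
servo_tool(moves=[{"translation": [0, 0, 0.04], "yaw": 0, "gripper": 50}, {"translation": [0, 0, 0.06], "yaw": 0, "gripper": 50}, {"translation": [0, 0, 0.06], "yaw": 0, "gripper": 50}, {"translation": [0, 0, 0.06], "yaw": 0, "gripper": 50}, {"translation": [0, 0, 0], "yaw": 0, "gripper": 50}, {"translation": [0, 0, 0], "yaw": 0, "gripper": 50}])

```text
t: 12.1
eef_pos: [0.4845, -0.1664, 0.0745]
ee_rot: [0.0, 0.995, 0.105, 0.0]
wrist_force: [0.7, 0.6, 7.3]
opening: 0.0558
grasp_force: 35.0
```

Emit:
servo_tool(moves=[{"translation": [0, 0, 0.06], "yaw": 0, "gripper": 50}, {"translation": [0, 0, 0.04], "yaw": 0, "gripper": 50}, {"translation": [0, 0, 0], "yaw": 0, "gripper": 50}, {"translation": [0, 0, 0], "yaw": 0, "gripper": 50}, {"translation": [0, 0, 0], "yaw": 0, "gripper": 50}, {"translation": [0, 0, 0], "yaw": 0, "gripper": 50}])

```text
t: 12.6
eef_pos: [0.4845, -0.1664, 0.0723]
ee_rot: [0.0, 0.995, 0.105, 0.0]
wrist_force: [0.8, 0.7, 10.1]
opening: 0.0556
grasp_force: 35.0
```

```bash
python3 - <<'E'
from bench import arm
import cv2
s=arm.observe();print({k:s[k] for k in('t','eef_pos','wrist_force','torque','opening')})
a=arm.snapshot('side')
cv2.imwrite('pics/e.png',cv2.resize(a[120:220,280:410,::-1],None,fx=5,fy=5,interpolation=cv2.INTER_CUBIC))
E
```

```text
{'t': 12.6, 'eef_pos': array([ 0.48445821, -0.16640855,  0.07225043]), 'wrist_force': array([ 0.76666571,  0.6875926 , 10.12952568]), 'torque': array([0.28460793, 0.20498579, 0.04127985]), 'opening': 0.055620313312484924}
```

View pics/e.png

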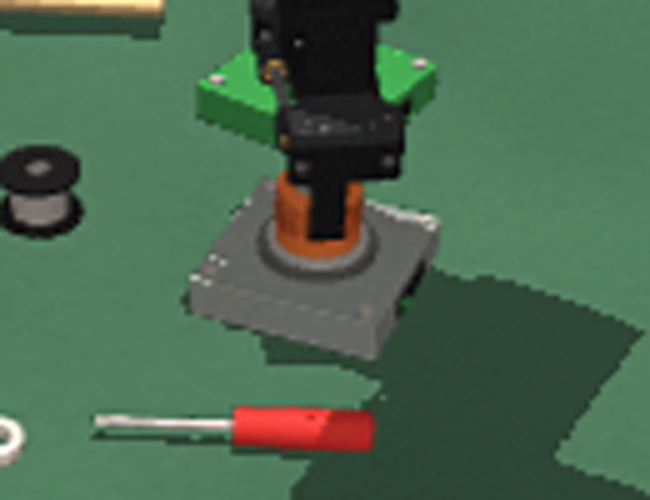

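The collar sits flush on the flange at about (318,245), with the socket pressed down about 8.5 mm by force and height. The bystanders in view look untouched, so I'm handing in.

```bash
python3 -c "
from bench import arm
print(arm.close_job())"
```

```text
the job is handed in; nothing more can be done
None
```

The job is handed in: the collar is keyed flush on the grey socket, held about 8.5 mm down (estimated from spring force and tool height) with a 35 N grip; no verdict was returned.

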